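# Fetch the centre punch from the slide-lid box

## Robot

A 6-joint arm with a two-finger parallel gripper is mounted at the origin on a cart in front of the work surface, level with it; the furniture and walls round the work are solid. World frame = base frame: x ahead of the robot, y to its left, z up, the work surface at z = 0. Lengths are in mm, angles in degrees, forces in N, time in s.
With the tool pointing down it reaches from about 350 to 850 mm from the base axis. Payload 8.1 kg.
Tool frame: the origin (TCP) lies midway between the tips of the shut fingers; the grasp point (between the pads) lies 19 mm behind it (r.tcp_to_grasp is the distance from the TCP to the grasp point, in mm); z points along the fingers, y is the direction in which the jaws open and shut (so a half turn about z gives the same grasp; the last joint's range is limited). The gripper opens to 85 mm and grips with 20 to 120 N. Pads are 22 mm wide; open, the fingers measure 114 mm over their backs; the gripper's body (76 mm by 85 mm) begins 54 mm behind the grasp point. The pads swing forward as they close: fully open they stand 13 mm farther back than shut.
Start: joints at [-81.039, 7.471, 85.268, -0, 87.261, -4.893], TCP at [143.691, -582.545, 231.292] pointing down, gripper open.
Joint ranges: [-169.43, 169.43], [-51.17, 129.36], [1.28, 143.12], [-76.62, 256.62], [0, 156.53], [-152.29, 152.29]. Speed limits (degrees/s): [136.94, 136.94, 159.86, 180, 180, 180].

## Interface

Orientations are given as [roll, pitch, yaw] about the fixed x, y, z axes, in that order (R = Rz(yaw) Ry(pitch) Rx(roll)).
In Python, from bench import r gives the robot as it stands.
- The arm moves only by the tool jog_arm, never from a script. Its argument "targets" is a list of rows, each a list of 7 numbers: the shift along the tool's x, y, z in m, then the turn, a rotation vector about the tool's x, y, z in rad, then the closure, from 0 (fully open) to 1 (shut). In form: [[dx, dy, dz, wx, wy, wz, claw], ...]. A call has 1 to 5 rows; each row is the pose to reach, as a shift and turn from the pose commanded when the call began, along the tool's axes at that moment; what a row does not reach only later rows make up. A row lasts 1/12 s, in which the tool goes at most 41.7 mm and 7.16 degrees, less where a joint would pass 70% of its speed; a pose out of reach is approached as far as the arm can. A call with a gripper value outside its range is refused whole. The fingers move at their own pace and stop on an object; "newtons" is the grip in N (left out, the last holds). Time passes only in rows, so rows that repeat a pose let the fingers close. It gives the time, the measured TCP pose, the force and the opening at its end, in the units of the state.
- r.sense(): the state, without advancing time (a new reading comes with each control period).
- r.snapshot(name): name is "scene" or "top" or "wrist"; returns a dict with "pixels" (420x560x3 uint8, red, green, blue), "fx", "fy", "cx", "cy" (pixels), "origin" and "attitude" of the camera in the world. Camera axes: x right, y down, z forward; pixel columns grow to the right and rows downward; lengths in mm; the calibration is good to about 2 mm. A picture is of the moment at which its call begins. There is no depth.
- r.hand_in(): hands the job in, once; it reports no verdict.
The state is a dict: "time": time; "joint_pos": joint angles; "qd": joint speeds; "joint_efforts": joint torques, N m; "tool_pos": TCP position; "tcp_rot": TCP orientation; "ft_force": force on the tool from outside, world axes, zero at the start; "wrist_torque": the same for the moment, N m; "finger_gap": finger opening in mm.
Only numpy, scipy, OpenCV 4.12 (cv2) and the standard library are available. Lean on these libraries where they do the work, as an engineer would, in place of code of your own. Each camera call takes 0.05 s, during which the arm holds its last target.

## Task

Get the centre punch out of the slide-lid box and lay it flat on the log slice; the chalk stays in the box. First stand the pipe offcut upright somewhere out of the lid's way so the lid never strikes it, and press the spring catch down until it stays down; then slide the lid out along its grooves until it is clear and lay it flat on the bench, handle up. Leave the catch down, and do not shift the jug, tumbler, tape measure or wood block.

Things in the scene. Friction and masses are not known exactly. Their poses are not given: they have to be found in the camera images.
- tool_box: Plywood box fixed to the bench, 146 (x) x 130 (y) x 64 (z) mm; origin: centre of its underside, z up. Lid slides out toward box +x. Floor 28 mm up; inside x -65..65, y -52..52 mm. Side walls: ledges at 48 mm, grooves 9 mm high (y to +-59), lips with tops at 64 mm, inner edges y +-52. Front wall (+x) 46 mm high
- lid: Loose plywood lid 137 (x) x 114 (y) x 6 mm in the grooves, 2 mm play at each side; origin: centre of its underside; axes as the box's while in. Shut, its origin is at box (4, 0, 48) mm. It leaves the grooves after 138 mm of travel along box +x and may then be lifted. About 0.12 kg. The catch's tab blocks it until pressed down
- lid_handle (a point): Grip point of the lid's handle: a wooden bar across the lid, 14 (lid x) x 62 (lid y) mm, from 6 to 34 mm above the lid's underside; this point is 24 mm above the underside, at lid x = 28 mm, y = 0
- catch (a joint): Steel spring catch, a bar hinged at the +y end of the box's front, running across the front. 0 = up (its tab stands in front of the lid); grows as it is pressed. The detent takes it over at about 0.135 and holds it at about 0.17 to 0.18 rad by itself; hard stop at 0.20. Let go before that it springs up
- catch_plate (a point): Centre of the upper face of the catch's thumb plate, 26 (box x) x 34 (box y) mm, sticking out past the box's -y side in front; 45 mm above the bench when up, 22 mm when held, 18 mm at the stop. The hinge lies 137 mm from it toward box +y. Pressing straight down takes about 12 N
- pipe_offcut: Steel pipe offcut standing on end, 42 mm diameter, 85 mm tall, 0.24 kg; origin at the centre of its lower end, z along the pipe. Stands on the bench in front of the box where the lid comes out
- centre_punch: Steel centre punch lying in the box, 10 mm thick, about 115 mm long; origin at its underside in the middle. Either this or the chalk may be on the left
- punch_grip (a point): Best grip point of the punch, on its shank near the centre of mass, 5 mm above what it lies on
- punch_head (a point): Blunt end of the punch, on its axis; the axis runs from punch_tip to punch_head
- punch_tip (a point): Pointed end of the punch, on its axis
- chalk: Stick of white chalk in the box beside the punch, about 70 mm long, 12 mm thick; origin at its underside in the middle
- log_slice: Sawn slice of a log lying flat, fixed, about 230 mm across and 67 mm high with a flat top; origin at the centre of its underside, on the bench
- vacuum_jug: Black vacuum jug, 122 x 158 mm, 252 mm tall; origin at the centre of its underside. Leave alone
- wood_block: Softwood block 71 x 99 x 42 mm; origin at the centre of its underside. Leave alone
- tape_measure: Tape measure 54 x 80 mm, 68 mm tall; origin at the centre of its underside. Leave alone
- tumbler: Clear tumbler, 80 mm across, 91 mm tall; origin at the centre of its underside. Leave alone
- box_front (a point): Point on the bench at box x = 107 mm, y = 0: the foremost reach of the fixed catch fittings. The catch (45 mm high, tab 57) and its bracket (37 mm high, at box y -46) lie between the box's front (x = 73 mm) and here, from box y 65 to -112 mm
Not all that is in view belongs to the job. Leave any blue look-alike of the pipe_offcut alone.

How it is judged (in metres and radians):
On the way, in this order (a step that is already met when the one before it is completed fails the run):
1. the catch is pressed down into its detent (value of joint catch above 0.145 rad), for 0.2 s.
2. the lid has slid out of its grooves (x of lid in the frame of tool_box above 0.14 m), for 0.1 s.
3. the punch has been lifted out of the box (z of punch_grip in the frame of tool_box above 0.085 m), for 0.1 s.
At the end, for the whole second after the job is handed in: Punch flat on the log (grip point within 85 mm of its centre, both ends 55 to 85 mm up); lid flat on the bench, handle up (within 6 mm, 0.08 rad); pipe upright on the bench (0.08 rad); chalk in the box; catch held above 0.145 rad; all at rest and released (horizontal distance between punch_grip and log_slice below 0.085 m and z of punch_head in the frame of log_slice between 0.055 and 0.085 m and z of punch_tip in the frame of log_slice between 0.055 and 0.085 m and linear speed of each of centre_punch, lid, pipe_offcut below 0.02 m/s and height (world z) of lid below 0.006 m and angle between each of lid, pipe_offcut's own z axis and vertical below 0.08 rad and height (world z) of pipe_offcut below 0.005 m and z of chalk in the frame of tool_box below 0.05 m and horizontal distance between chalk and tool_box below 0.083 m and value of joint catch above 0.145 rad); the robot touches nothing.
It fails at once if the lid strikes the pipe offcut (contact force between lid and pipe_offcut above 1.5 N).
It fails at once if the pipe offcut is knocked over (angle between pipe_offcut's own z axis and vertical above 0.6 rad).
It fails at once if the chalk is taken out of the box (z of chalk in the frame of tool_box above 0.085 m).
It fails at once if a bystander is shifted more than 25 mm or tipped over (distance of any of vacuum_jug, tumbler, tape_measure, wood_block from where it was at the start of the episode above 0.025 m or angle between any of vacuum_jug, tumbler's own z axis and vertical above 0.5 rad).
It also fails if it takes over 64 s, if anything falls off the work surface, if the arm or the gripper's body presses on something with over 40 N, if the wrist force passes 120 N, or if a joint passes its speed limit or range.

## Working session

There is one attempt and no reset: what is moved stays moved. The work goes in short steps, Python scripts to look and compute and a tool call to move; the robot and the scene stay as the last step left them, time stands still between calls to the robot, and variables do not carry over. Pictures are saved under pics/ and viewed, and the job is handed in when it is done.

Besides the shell and the picture viewer there is one more tool, called after "Request:" by a JSON object that holds its "fn" and its "kwargs", one argument or row to a line. jog_arm: Moves the arm, as the interface text tells. Its arguments: {"type":"object","properties":{"targets":{"type":"array","items":{"type":"array","items":{"type":"number"}}},"newtons":{"type":"number"}},"required":["targets"]}

```bash
mkdir -p pics; ls
python3 - <<'E'
from bench import r
import cv2
print(r.sense())
for n in("scene","top","wrist"):
    s=r.snapshot(n); cv2.imwrite(f"pics/{n}0.png",s["pixels"][:,:,::-1])
    print(n,s["fx"],s["fy"],s["cx"],s["cy"],s["origin"],s["attitude"])
print(r.tcp_to_grasp)
E
```

```text
pics
{'time': 0.0, 'joint_pos': array([-8.10403955e+01,  7.51517513e+00,  8.53306920e+01, -5.53506386e-04,
        8.72623902e+01, -4.89307784e+00]), 'qd': array([ 0.03510092, -0.02416704, -0.07373012,  0.05794247,  0.04174255,
        0.02775882]), 'joint_efforts': array([-8.39700124e-05, -5.69392526e+01, -5.00552130e+01, -3.86745405e-04,
        1.49519480e-02,  1.31444432e-05]), 'tool_pos': array([ 143.58542463, -581.98338663,  230.23020788]), 'tcp_rot': array([-1.79892090e+02, -8.68315946e-03,  1.38527012e+01]), 'ft_force': array([-0.12421962, -0.72131491, -0.36762667]), 'wrist_torque': array([ 0.034472  , -0.0490119 ,  0.01012748]), 'finger_gap': 85.24223109284347}
scene 463.1136495262452 463.1136495262452 279.31865812989463 203.37098825637491 [-227.94512877  671.75399175 1048.33069529] [-132.55182142    1.22024108 -132.89242701]
top 537.3114865129605 537.3114865129605 278.65030733010695 207.43749519149173 [-441.37612004  -71.29135452 1597.66612357] [-146.81924749    0.50826819  -86.13379327]
wrist 314.1841553664423 314.1841553664423 286.83573554713684 214.16033955152994 [ 216.11877402 -565.35009559  373.55364142] [ 1.63005444e+02  7.03822838e-02 -7.62026135e+01]
18.700000000000003
```

View pics/scene0.png

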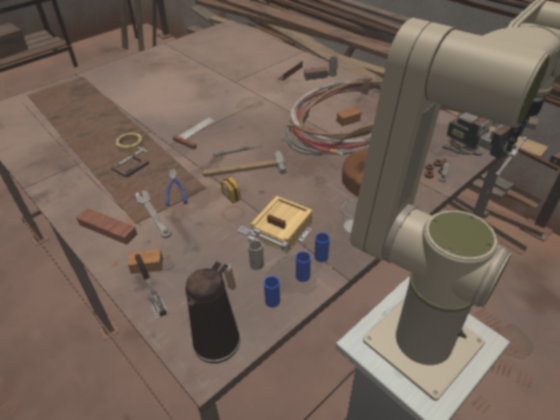

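View pics/top0.png

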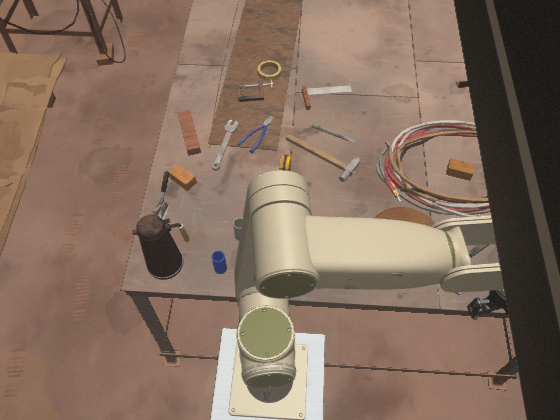

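View pics/wrist0.png

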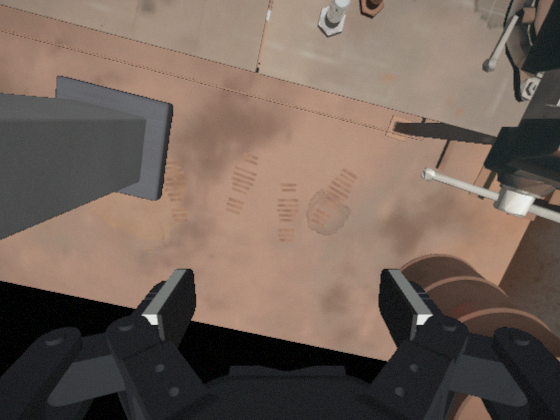

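```bash
cat > h.py <<'E'
import numpy as np, cv2
from scipy.spatial.transform import Rotation as Ro
from bench import r
def rot(a): return Ro.from_euler('xyz',a,degrees=True)
def ray(s,u,v):
    d=rot(s["attitude"]).apply([(u-s["cx"])/s["fx"],(v-s["cy"])/s["fy"],1]); return d
def px2z(s,u,v,z):
    d=ray(s,u,v);o=np.array(s["origin"]); return o+d*(z-o[2])/d[2]
def proj(s,p):
    c=rot(s["attitude"]).inv().apply(np.atleast_2d(p)-np.array(s["origin"]))
    return np.c_[c[:,0]/c[:,2]*s["fx"]+s["cx"],c[:,1]/c[:,2]*s["fy"]+s["cy"]]
def crop(s,x0,y0,x1,y1,f,name):
    im=s["pixels"][y0:y1,x0:x1,::-1]
    cv2.imwrite(name,cv2.resize(im,None,fx=f,fy=f,interpolation=cv2.INTER_CUBIC))
def delta(pos,rpy,tgt,trpy):
    "shift(m) and rotvec(rad) in tool frame"
    R=rot(rpy); d=R.inv().apply(np.array(tgt)-np.array(pos))/1000
    return d,(R.inv()*rot(trpy)).as_rotvec()
E
python3 - <<'E'
from h import *
s=r.snapshot("scene")
crop(s,190,170,390,320,4,"pics/c1.png")
for n,u,v,z in [("pipe top",257,243,85),("pipe base",257,267,0),("box c",282,213,60),("log",365,175,67),("blue1",272,280,85),("blue2",303,255,85),("blue3",322,237,85),("tumbler",352,225,0),("block",145,258,42),("tape",231,190,30)]:
    print(n,px2z(s,u,v,z).round())
w=r.snapshot("wrist");t=r.sense()
R=rot(t["tcp_rot"]); print(R.inv().apply(np.array(w["origin"])-t["tool_pos"]),(R.inv()*rot(w["attitude"])).as_matrix().round(3))
E
```

```text
pipe top [478. 130.  85.]
pipe base [468. 144.   0.]
box c [537. -22.  60.]
log [ 473. -341.   67.]
blue1 [352. 187.  85.]
blue2 [357.  68.  85.]
blue3 [367. -18.  85.]
tumbler [ 389. -186.    0.]
block [689. 376.  42.]
tape [762.   4.  30.]
[  74.41922231    0.86595218 -143.02847184] [[-0.001 -0.956 -0.292]
 [ 1.    -0.001 -0.   ]
 [-0.    -0.292  0.956]]
```

View pics/c1.png

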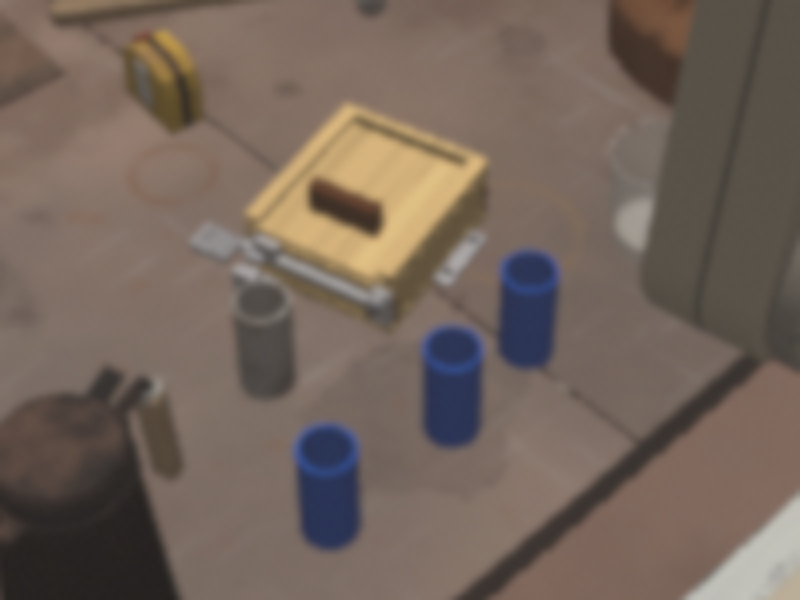

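Candidates for the pipe: grey cylinder at scene px (257,255), blue ones at (272,291), (303,266) and (322,247). I choose the grey one, which stands in front of the catch. Next I move the wrist camera over the box.

Request:
{"fn": "jog_arm", "kwargs": {
  "targets": [
    [0.036,-0.04,-0.0125,0,0,0,0],
    [0.06,-0.067,-0.025,0,0,0,0],
    [0.09,-0.1,-0.03,0,0,0,0],
    [0.119,-0.133,-0.0375,0,0,0,0],
    [0.135,-0.15,-0.04,0,0,0,0]
  ]
}}

```text
time: 0.67
tool_pos: [239.3, -402.9, 271.7]
tcp_rot: [180.0, -0.0, 13.8]
ft_force: [-0.5, -0.3, 0.9]
finger_gap: 85.2
```

Request:
{"fn": "jog_arm", "kwargs": {
  "targets": [
    [0.027,-0.03,-0.0085,0,0,0,0],
    [0.054,-0.06,-0.017,0,0,0,0],
    [0.08,-0.09,-0.026,0,0,0,0],
    [0.107,-0.12,-0.034,0,0,0,0],
    [0.133,-0.15,-0.042,0,0,0,0]
  ]
}}

```text
time: 1.08
tool_pos: [332.4, -225.3, 313.9]
tcp_rot: [180.0, -0.0, 13.8]
ft_force: [1.5, 0.4, 0.0]
finger_gap: 85.4
```

Request:
{"fn": "jog_arm", "kwargs": {
  "targets": [
    [0.027,-0.03,-0.0085,0,0,0,0],
    [0.054,-0.06,-0.017,0,0,0,0],
    [0.08,-0.09,-0.026,0,0,0,0],
    [0.107,-0.12,-0.034,0,0,0,0],
    [0.133,-0.15,-0.042,0,0,0,0]
  ]
}}

```text
time: 1.5
tool_pos: [425.8, -47.6, 356.0]
tcp_rot: [180.0, -0.1, 13.9]
ft_force: [1.1, 0.3, 0.0]
finger_gap: 85.5
```

Request:
{"fn": "jog_arm", "kwargs": {
  "targets": [
    [0.022,-0.025,-0.008,0,0,0,0],
    [0.04,-0.045,-0.014,0,0,0,0],
    [0.06,-0.068,-0.02,0,0,0,0],
    [0.074,-0.083,-0.025,0,0,0,0],
    [0.074,-0.083,-0.025,0,0,0,0]
  ]
}}

```text
time: 1.92
tool_pos: [478.4, 51.9, 380.9]
tcp_rot: [-179.9, -0.1, 14.1]
ft_force: [0.2, -0.4, 0.1]
finger_gap: 85.5
```

Run:
```python
from h import *
import pickle
s=r.snapshot("wrist");pickle.dump(s,open("w1.pkl","wb"))
s2=r.snapshot("scene");pickle.dump(s2,open("s1.pkl","wb"))
s3=r.snapshot("top");pickle.dump(s3,open("t1.pkl","wb"))
crop(s,0,0,560,420,1.4,"pics/w1.png")
crop(s2,100,100,500,400,2,"pics/s1.png")
crop(s3,100,60,500,360,2,"pics/t1.png")
```

```text
(no output)
```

View pics/w1.png

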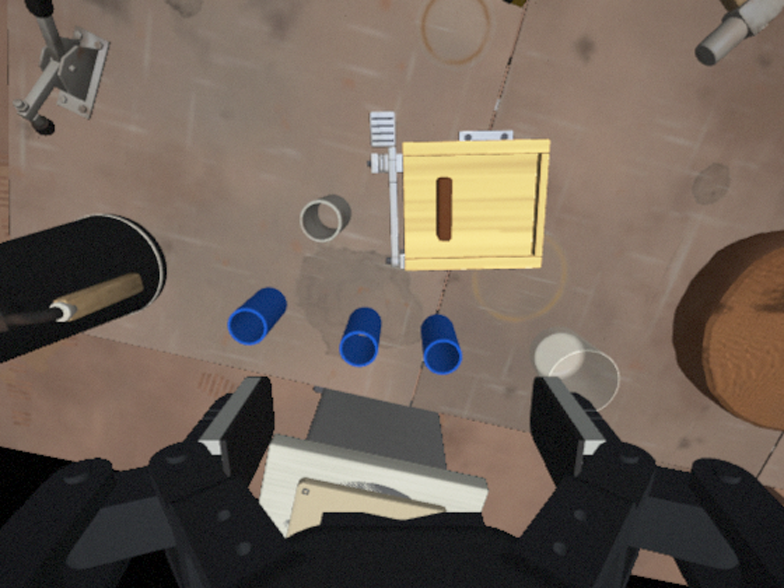

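View pics/s1.png

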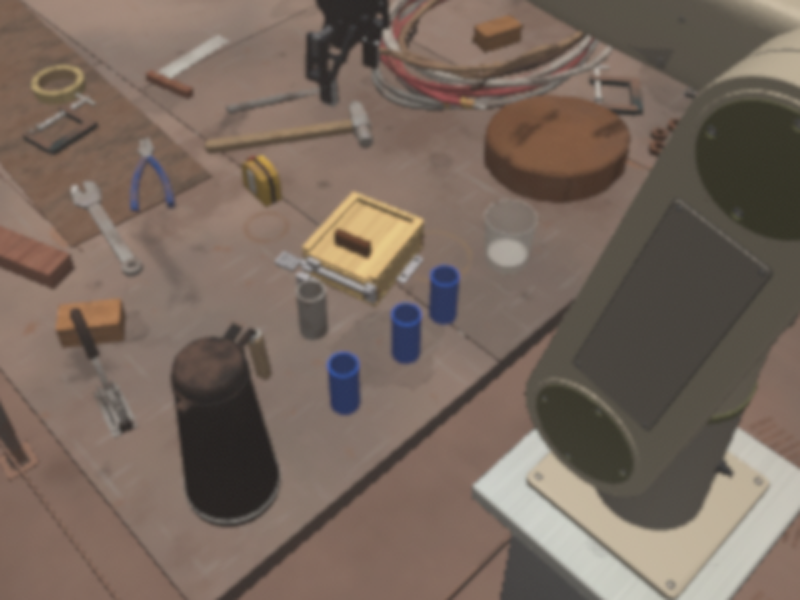

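View pics/t1.png

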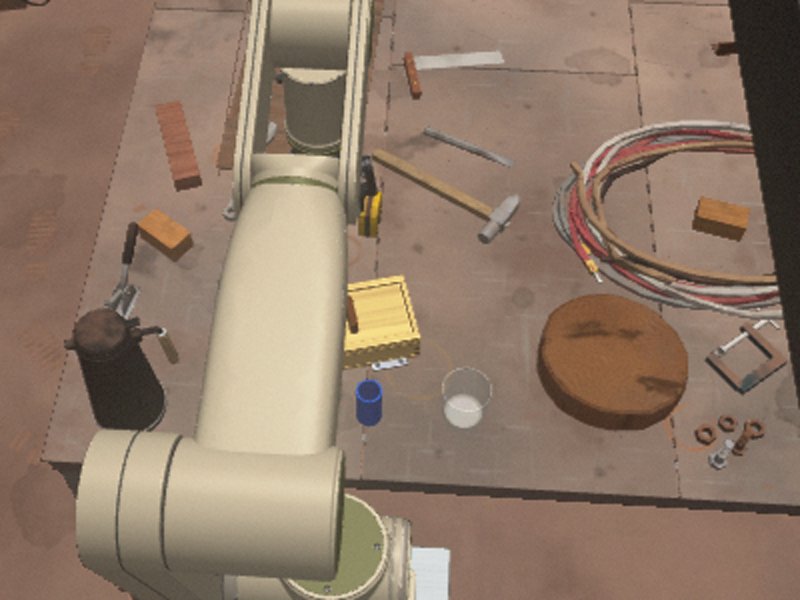

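Run:
```python
from h import *
import pickle
s=pickle.load(open("w1.pkl","rb"))
crop(s,200,70,400,220,4,"pics/w1c.png")
crop(s,400,150,560,320,3.5,"pics/w1d.png")
```

```text
(no output)
```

View pics/w1c.png

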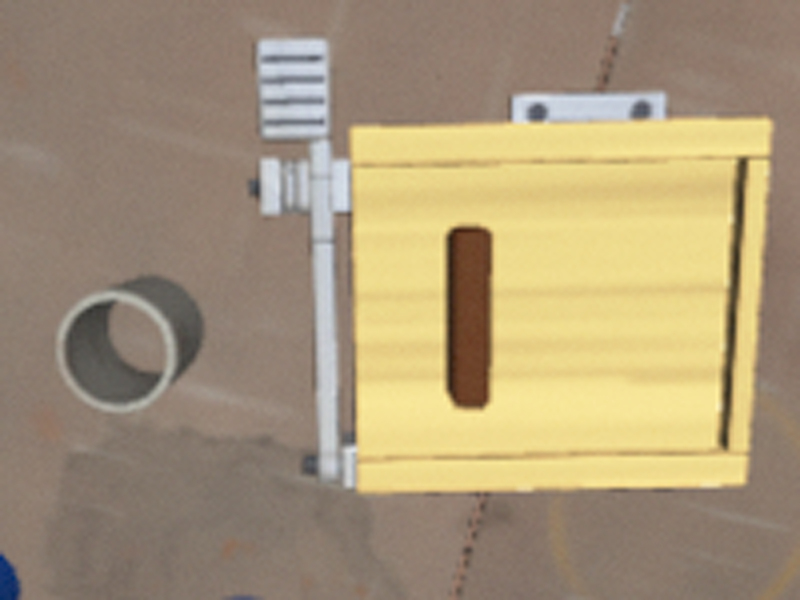

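View pics/w1d.png

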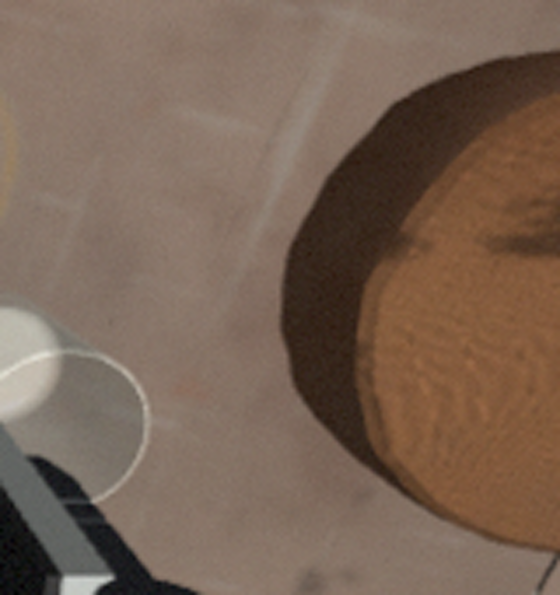

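Run:
```python
from h import *
import pickle
from scipy.optimize import least_squares
s=pickle.load(open("w1.pkl","rb"))
f=lambda u,v:(u/4+200,v/4+70)
obs=np.array([f(351,127),f(772,119),f(746,485),f(358,492)])
L=np.array([[73,-65,64],[-73,-65,64],[-73,65,64],[73,65,64]],float)
T=lambda p,L:Ro.from_euler('z',p[2]).apply(L)+[p[0],p[1],0]
q=least_squares(lambda p:(proj(s,T(p,L))-obs).ravel(),[537,-22,1.7])
p=q.x; print("box",p[:2],np.degrees(p[2]),q.fun.round(1))
R=Ro.from_euler('z',p[2])
def loc(w): return R.inv().apply(w-np.array([p[0],p[1],0])).round(1)
for n,u,v,z in [("pipetop",118,350,85),("plate",293,88,45),("handle",470,317,82),("hinge",328,465,40)]:
    w=px2z(s,*f(u,v),z); print(n,w.round(1),loc(w))
print("plate nominal?",)
g=lambda u,v:(u/1.4,v/1.4)
for n,u,v,z in [("blue1",249,325,85),("blue2",359,348,85),("blue3",441,355,85),("tumb",558,355,3),("tumbtop",585,380,91),("jugR",163,270,0),("jughandle",140,285,200),("logL",675,330,0)]:
    w=px2z(s,*g(u,v),z); print(n,w.round(1),loc(w))
s=pickle.load(open("s1.pkl","rb"))
h=lambda u,v:(u/2+100,v/2+100)
for n,u,v,z in [("pipetop",312,286,85),("logtop",557,141,67),("logbase L",485,165,0),("logtopL",487,140,67),("logtopR",630,138,67),("logtopB",555,184,67),("logtopT",560,98,67)]:
    w=px2z(s,*h(u,v),z); print(n,w.round(1),loc(w))
```

```text
box [528.91361071 -13.77636069] 105.13991731567246 [-0.3 -0.2  0.5 -0.4  0.1  0.3 -0.3  0.4]
pipetop [481.3 133.7  85. ] [154.8   7.4  85. ]
plate [581.1  96.7  45. ] [ 93.  -79.2  45. ]
handle [521.4  18.1  82. ] [32.7 -1.1 82. ]
hinge [450.2  51.9  40. ] [84.  58.8 40. ]
plate nominal?
blue1 [354.6 187.3  85. ] [239.6 115.8  85. ]
blue2 [357.1  68.2  85. ] [124.  144.5  85. ]
blue3 [370.6 -19.9  85. ] [ 35.5 154.4  85. ]
tumb [ 373.4 -182.6    3. ] [-122.3  194.2    3. ]
tumbtop [ 382.5 -178.8   91. ] [-121.1  184.4   91. ]
jugR [362.2 322.3   0. ] [368.   73.1   0. ]
jughandle [418.1 241.6 200. ] [275.5  40.3 200. ]
logL [ 441.1 -316.6    0. ] [-269.3  163.8    0. ]
pipetop [479.9 131.9  85. ] [153.5   9.3  85. ]
logtop [ 456.4 -392.    67. ] [-346.2  168.8   67. ]
logbase L [ 548.8 -321.7    0. ] [-302.5   61.2    0. ]
logtopL [ 540.4 -310.1   67. ] [-289.1   66.3   67. ]
logtopR [ 375.7 -485.9   67. ] [-415.7  271.2   67. ]
logtopB [ 389.9 -302.4   67. ] [-242.3  209.6   67. ]
logtopT [ 529.2 -493.2   67. ] [-462.9  125.    67. ]
```

Box pose found: (529,-14) with yaw 105°. Pipe at (481,133), plate at (581,97), log centre at about (457,-392). The wrist and scene views agree on the pipe within 2 mm.

```bash
cat >> h.py <<'E'
BX=np.array([528.9,-13.8,0]);BR=Ro.from_euler('z',105.14,degrees=True)
def b2w(p): return BR.apply(p)+BX
def w2b(p): return BR.inv().apply(np.array(p)-BX)
def go(*wps,yaw=15.1):
    t=r.sense();p,a=t["tool_pos"],t["tcp_rot"]
    print("t",t["time"],p.round(1),a.round(1),"gap",round(t["finger_gap"],1),"f",t["ft_force"].round(1))
    for w in wps:
        d,v=delta(p,a,w,[180,0,yaw]); print(w,d.round(4),v.round(4),"n",np.linalg.norm(d).round(3)); p=w;a=[180,0,yaw]
E
python3 -c "
from h import *
go([481,133,130],[481,133,40],[481,133,130],b2w([60,-180,130]),b2w([60,-180,40]))"
```

```text
t 2.0667 [477.   48.5 380. ] [180.    0.   13.9] gap 85.2 f [-0.1  0.1  0.3]
[481, 133, 130] [ 0.0243 -0.0811  0.25  ] [ 0.0002  0.0007 -0.0211] n 0.264
[481, 133, 40] [ 0.   -0.    0.09] [0. 0. 0.] n 0.09
[481, 133, 130] [ 0.    0.   -0.09] [0. 0. 0.] n 0.09
[686.98158692  91.12955674 130.        ] [0.188  0.0941 0.    ] [0. 0. 0.] n 0.21
[686.98158692  91.12955674  40.        ] [ 0.   -0.    0.09] [0. 0. 0.] n 0.09
```

Request:
{"fn": "jog_arm", "kwargs": {
  "targets": [
    [0.004,-0.014,0.035,0,0,-0.021,0.2],
    [0.008,-0.027,0.07,0,0,-0.021,0.2],
    [0.012,-0.04,0.105,0,0,-0.021,0.2],
    [0.016,-0.054,0.14,0,0,-0.021,0.2],
    [0.02,-0.067,0.175,0,0,-0.021,0.2]
  ]
}}

```text
time: 2.48
tool_pos: [480.1, 117.8, 203.7]
tcp_rot: [180.0, -0.0, 14.9]
ft_force: [1.7, -0.7, 0.3]
finger_gap: 68.6
```

Request:
{"fn": "jog_arm", "kwargs": {
  "targets": [
    [0.002,-0.007,0.035,0,0,0,0.2],
    [0.004,-0.014,0.07,0,0,0,0.2],
    [0.0043,-0.0141,0.075,0,0,0,0.2],
    [0.0043,-0.0141,0.075,0,0,0,0.2]
  ]
}}

```text
time: 2.82
tool_pos: [478.7, 132.0, 127.8]
tcp_rot: [-180.0, 0.4, 15.0]
ft_force: [-0.3, -0.1, -0.3]
finger_gap: 68.4
```

```bash
python3 -c "
from h import *
s=r.snapshot('wrist');crop(s,0,0,560,420,1.2,'pics/w2.png')
go([481,133,40])
print(proj(s,[[481,133,85],[481,133,0]])*1.2)"
```

```text
t 2.8667 [480.7 132.2 130.5] [1.8e+02 1.0e-01 1.5e+01] gap 68.0 f [ 0.6 -0.4  0.7]
[481, 133, 40] [ 0.0007 -0.0007  0.0905] [ 0.0002  0.0016 -0.0016] n 0.091
[[341.71583696 283.73209142]
 [342.41655644 241.82765031]]
```

View pics/w2.png

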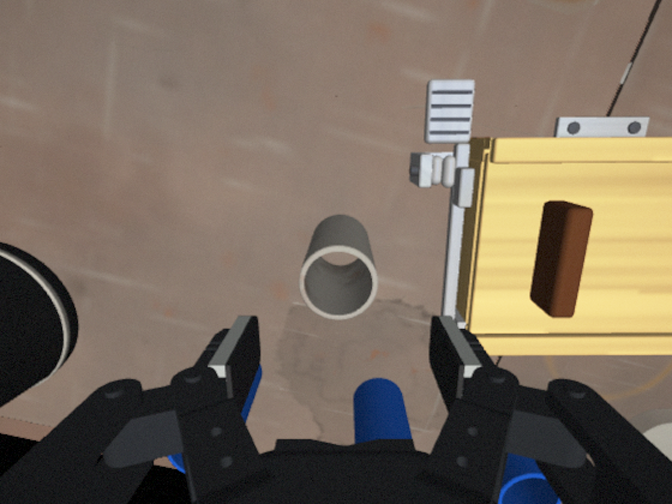

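The pipe ring is at (339,283) against a predicted (342,284), so the gripper is lined up. I descend and grip.

Request:
{"fn": "jog_arm", "kwargs": {
  "targets": [
    [0.0005,-0.002,0.03,0,0,0,0.2],
    [0.0005,-0.002,0.06,0,0,0,0.2],
    [0.0005,-0.002,0.085,0,0,0,0.2],
    [0.0005,-0.002,0.09,0,0,0,0.2],
    [0.0005,-0.002,0.09,0,0,0,0.2]
  ]
}}

```text
time: 3.28
tool_pos: [481.4, 134.6, 41.1]
tcp_rot: [180.0, 0.0, 15.0]
ft_force: [-0.6, 0.3, -0.3]
finger_gap: 68.6
```

Request:
{"fn": "jog_arm", "kwargs": {
  "targets": [
    [0,0,0,0,0,0,0.8],
    [0,0,0,0,0,0,0.8],
    [0,0,0,0,0,0,0.8],
    [0,0,0,0,0,0,0.8],
    [0,0,0,0,0,0,0.8]
  ],
  "newtons": 60
}}

```text
time: 3.7
tool_pos: [483.6, 135.6, 43.5]
tcp_rot: [180.0, -0.3, 15.1]
ft_force: [-1.2, -1.0, 7.6]
finger_gap: 41.1
```

Request:
{"fn": "jog_arm", "kwargs": {
  "targets": [
    [0,0,-0.02,0,0,0,0.8],
    [0,0,-0.05,0,0,0,0.8],
    [0,0,-0.085,0,0,0,0.8],
    [0,0,-0.095,0,0,0,0.8],
    [0,0,-0.095,0,0,0,0.8]
  ]
}}

```text
time: 4.12
tool_pos: [484.5, 135.9, 140.7]
tcp_rot: [179.9, -0.5, 15.1]
ft_force: [0.5, 0.4, -2.7]
finger_gap: 40.9
```

Request:
{"fn": "jog_arm", "kwargs": {
  "targets": [
    [0.02,0.01,0,0,0,0,0.8],
    [0.05,0.026,0,0,0,0,0.8],
    [0.08,0.042,0,0,0,0,0.8],
    [0.11,0.058,0,0,0,0,0.8],
    [0.14,0.073,0,0,0,0,0.8]
  ]
}}

```text
time: 4.53
tool_pos: [635.8, 100.6, 133.2]
tcp_rot: [-180.0, 0.1, 15.1]
ft_force: [0.4, 0.1, -2.2]
finger_gap: 40.9
```

Request:
{"fn": "jog_arm", "kwargs": {
  "targets": [
    [0.025,0.013,0,0,0,0,0.8],
    [0.044,0.023,0,0,0,0,0.8],
    [0.044,0.023,0.03,0,0,0,0.8],
    [0.044,0.023,0.06,0,0,0,0.8],
    [0.044,0.023,0.07,0,0,0,0.8]
  ]
}}

```text
time: 4.95
tool_pos: [679.8, 89.9, 57.7]
tcp_rot: [-179.9, 0.5, 15.0]
ft_force: [-1.2, 0.1, -4.1]
finger_gap: 40.9
```

Request:
{"fn": "jog_arm", "kwargs": {
  "targets": [
    [0,0,0.005,0,0,0,0.8],
    [0,0,0.01,0,0,0,0.8],
    [0,0,0.015,0,0,0,0.8],
    [0,0,0.02,0,0,0,0.8],
    [0,0,0.02,0,0,0,0.8]
  ]
}}

```text
time: 5.37
tool_pos: [683.9, 90.5, 45.7]
tcp_rot: [180.0, -0.0, 15.1]
ft_force: [-0.1, 0.8, -3.3]
finger_gap: 40.4
```

```bash
python3 -c "
from h import *
s=r.snapshot('wrist');crop(s,0,0,560,420,1.2,'pics/w3.png')
go([679,89,40])"
```

```text
t 5.4167 [684.   90.5  45.9] [180.   -0.   15.1] gap 40.6 f [ 0.5 -0.4 -2.6]
[679, 89, 40] [-0.0052  0.0002  0.0059] [ 0.0002 -0.0008 -0.0006] n 0.008
```

View pics/w3.png

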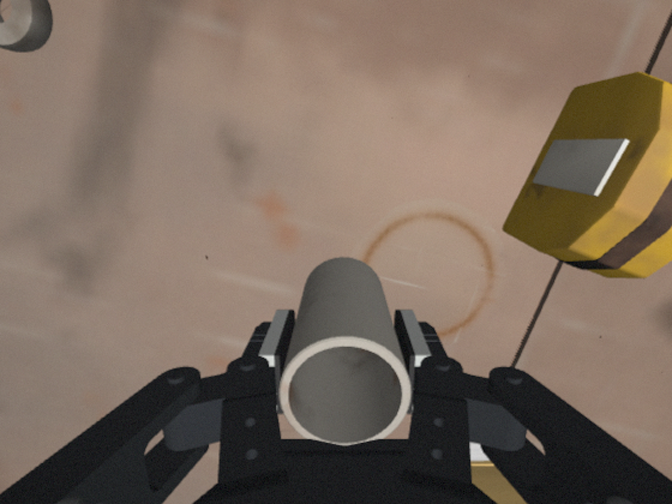

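The pipe hangs straight between the pads, clear of the tape measure at (590,180). I lower it gently.

Request:
{"fn": "jog_arm", "kwargs": {
  "targets": [
    [0,0,0.0015,0,0,0,0.8],
    [0,0,0.003,0,0,0,0.8],
    [0,0,0.003,0,0,0,0.8]
  ]
}}

```text
time: 5.67
tool_pos: [684.5, 90.5, 43.6]
tcp_rot: [180.0, -0.1, 15.1]
ft_force: [-1.0, 0.3, 2.1]
finger_gap: 40.8
```

Request:
{"fn": "jog_arm", "kwargs": {
  "targets": [
    [0,0,0.0015,0,0,0,0.8],
    [0,0,0.0025,0,0,0,0.8],
    [0,0,0.0025,0,0,0,0.8]
  ]
}}

```text
time: 5.92
tool_pos: [685.0, 90.7, 43.5]
tcp_rot: [180.0, -0.2, 15.1]
ft_force: [-8.8, 0.3, 17.6]
finger_gap: 40.8
```

Contact. I back off 2 mm of the command, then open and rise.

Request:
{"fn": "jog_arm", "kwargs": {
  "targets": [
    [0,0,-0.002,0,0,0,0.8],
    [0,0,-0.002,0,0,0,0.2],
    [0,0,-0.002,0,0,0,0.2],
    [0,0,-0.002,0,0,0,0.2],
    [0,0,-0.002,0,0,0,0.2]
  ]
}}

```text
time: 6.33
tool_pos: [683.6, 90.4, 41.4]
tcp_rot: [-180.0, 0.0, 15.1]
ft_force: [0.6, -0.2, -0.2]
finger_gap: 67.8
```

Request:
{"fn": "jog_arm", "kwargs": {
  "targets": [
    [0,0,-0.02,0,0,0,0.2],
    [0,0,-0.06,0,0,0,0.2],
    [0,0,-0.1,0,0,0,0.2],
    [0,0,-0.1,0,0,0,0.2]
  ]
}}

```text
time: 6.67
tool_pos: [688.7, 90.7, 152.4]
tcp_rot: [179.8, -0.8, 15.1]
ft_force: [0.7, -0.3, 2.8]
finger_gap: 68.5
```

```bash
python3 -c "
from h import *
s=r.snapshot('wrist');crop(s,0,0,560,420,1.2,'pics/w4.png')
P=b2w([93,-79,0]);print(P)
go([P[0],P[1],100],[P[0],P[1],48])"
```

```text
[580.86835389  96.60511851   0.        ]
t 6.7167 [687.8  90.6 149. ] [179.9  -0.6  15.1] gap 68.4 f [ 0.7 -0.2  0.7]
[np.float64(580.8683538931622), np.float64(96.60511851193789), 100] [-0.1022 -0.0337  0.0478] [ 0.0023 -0.0111 -0.0008] n 0.118
[np.float64(580.8683538931622), np.float64(96.60511851193789), 48] [ 0.    -0.     0.052] [0. 0. 0.] n 0.052
```

View pics/w4.png

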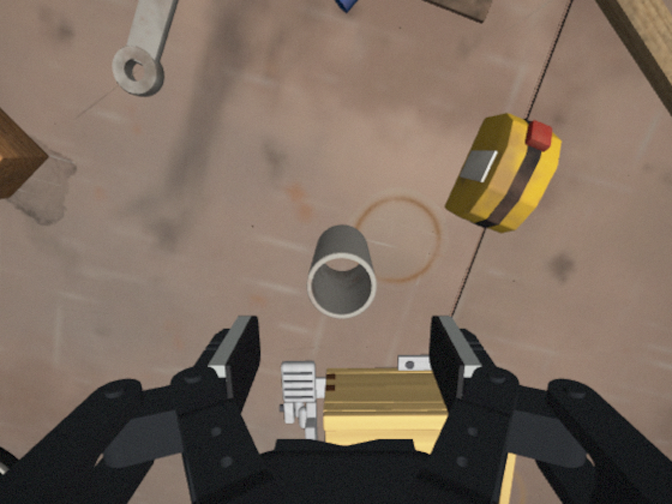

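The pipe stands upright alone, ring at (342,287). Next I move over the catch plate with the fingers shut.

Request:
{"fn": "jog_arm", "kwargs": {
  "targets": [
    [-0.03,-0.01,0,0,0,0,1],
    [-0.065,-0.021,0.01,0,0,0,1],
    [-0.1,-0.033,0.04,0,0,0,1],
    [-0.1022,-0.034,0.06,0,0,0,1],
    [-0.1022,-0.034,0.07,0,0,0,1]
  ]
}}

```text
time: 7.13
tool_pos: [570.8, 96.7, 66.8]
tcp_rot: [-179.9, 0.4, 15.1]
ft_force: [0.4, -0.4, -1.1]
finger_gap: 7.4
```

Request:
{"fn": "jog_arm", "kwargs": {
  "targets": [
    [0,0,0.01,0,0,0,1],
    [0,0,0.015,0,0,0,1],
    [0,0,0.015,0,0,0,1]
  ]
}}

```text
time: 7.38
tool_pos: [577.2, 96.5, 56.4]
tcp_rot: [180.0, -0.0, 15.0]
ft_force: [-0.3, 0.3, 0.0]
finger_gap: -0.2
```

```bash
python3 -c "
from h import *
s=r.snapshot('wrist');crop(s,0,0,560,420,1.2,'pics/w5.png')
s=r.snapshot('scene');crop(s,200,180,300,260,6,'pics/s5.png')
go([580.9,96.6,20])"
```

```text
t 7.4833 [578.   96.6  57.9] [ 1.8e+02 -1.0e-01  1.5e+01] gap 0.3 f [1.1 0.7 0.1]
[580.9, 96.6, 20] [0.0027 0.0008 0.0379] [ 0.0004 -0.002  -0.001 ] n 0.038
```

View pics/w5.png

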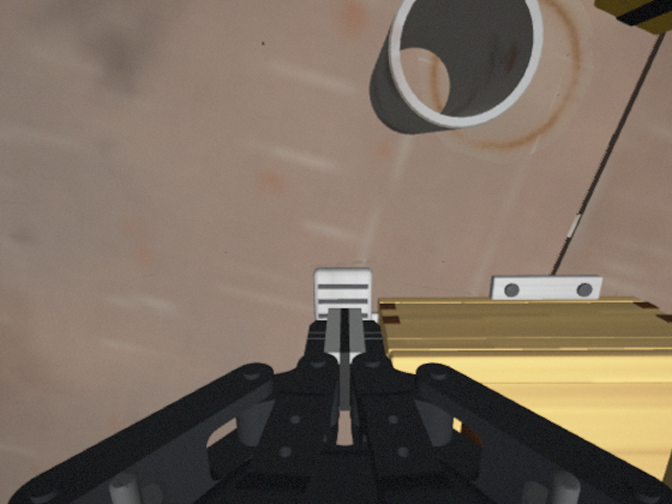

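View pics/s5.png

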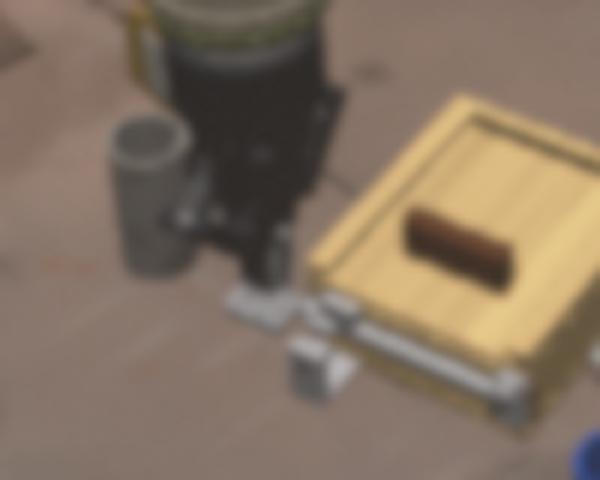

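Finger tips are centred over the plate (px ~345,310). I press down.

Request:
{"fn": "jog_arm", "kwargs": {
  "targets": [
    [0.003,0.0005,0.008,0,0,0,1],
    [0.003,0.0005,0.016,0,0,0,1],
    [0.003,0.0005,0.024,0,0,0,1],
    [0.003,0.0005,0.03,0,0,0,1],
    [0.003,0.0005,0.035,0,0,0,1]
  ]
}}

```text
time: 7.9
tool_pos: [579.9, 96.8, 21.6]
tcp_rot: [180.0, -0.1, 15.1]
ft_force: [0.3, -0.9, 3.9]
finger_gap: 0.0
```

Request:
{"fn": "jog_arm", "kwargs": {
  "targets": [
    [0,0,0.002,0,0,0,1],
    [0,0,0.003,0,0,0,1],
    [0,0,0.003,0,0,0,1]
  ]
}}

```text
time: 8.15
tool_pos: [579.5, 96.8, 19.0]
tcp_rot: [180.0, -0.0, 15.1]
ft_force: [-0.7, -1.1, 5.3]
finger_gap: 0.3
```

Force fell and the plate is at about 20 mm, so the detent has likely taken it. I press a touch more, then release and look.

Request:
{"fn": "jog_arm", "kwargs": {
  "targets": [
    [0,0,0.001,0,0,0,1],
    [0,0,0.001,0,0,0,1],
    [0,0,0.001,0,0,0,1]
  ]
}}

```text
time: 8.4
tool_pos: [579.6, 96.8, 18.7]
tcp_rot: [180.0, -0.0, 15.1]
ft_force: [-2.3, -1.9, 9.3]
finger_gap: 0.1
```

Request:
{"fn": "jog_arm", "kwargs": {
  "targets": [
    [0,0,-0.03,0,0,0,1],
    [0,0,-0.065,0,0,0,1],
    [0,0,-0.1,0,0,0,1],
    [0,0,-0.12,0,0,0,1],
    [0,0,-0.12,0,0,0,1]
  ]
}}

```text
time: 8.82
tool_pos: [582.5, 97.4, 144.0]
tcp_rot: [179.9, -0.5, 15.1]
ft_force: [0.5, 0.9, 0.9]
finger_gap: -0.1
```

```bash
python3 -c "
from h import *
s=r.snapshot('wrist');crop(s,0,0,560,420,1.2,'pics/w6.png')
s=r.snapshot('scene');crop(s,200,180,300,260,6,'pics/s6.png')
P=b2w([32,0,0]);print(P)
go([P[0],P[1],150],[P[0],P[1],55])"
```

```text
[520.54228889  17.08929693   0.        ]
t 8.9167 [579.7  97.1 138.5] [ 1.80e+02 -1.00e-01  1.51e+01] gap -0.2 f [-0.2 -1.5 -0.9]
[np.float64(520.5422888910592), np.float64(17.089296933071946), 150] [-0.0779  0.0619 -0.0116] [ 0.0002 -0.0016 -0.0007] n 0.1
[np.float64(520.5422888910592), np.float64(17.089296933071946), 55] [ 0.    -0.     0.095] [0. 0. 0.] n 0.095
```

View pics/w6.png

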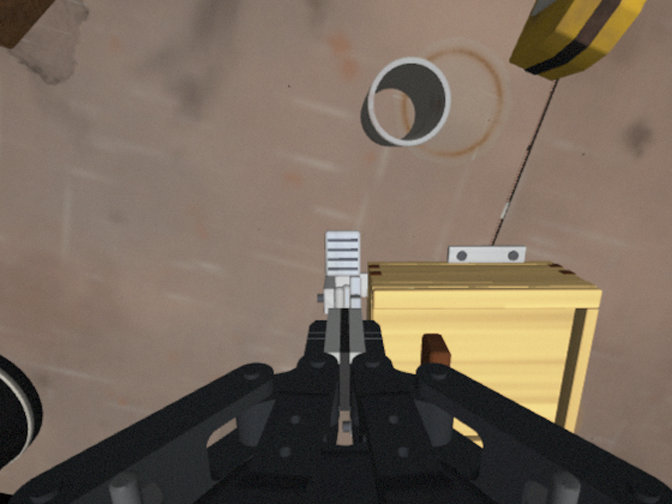

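View pics/s6.png

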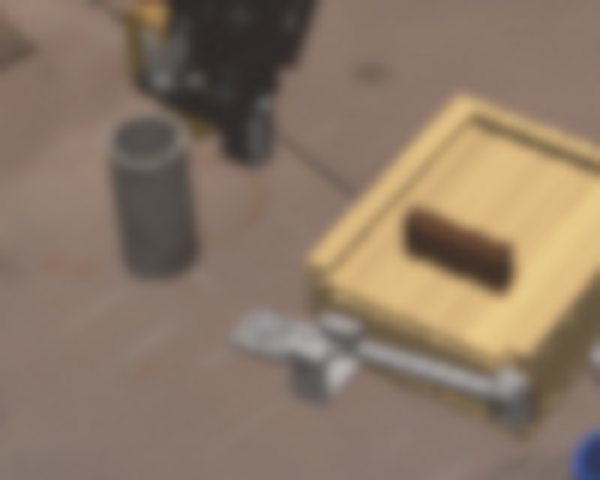

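The catch stays down: plate at scene crop (270,330), level with the bracket, tab clear. The lid handle is next.

Request:
{"fn": "jog_arm", "kwargs": {
  "targets": [
    [-0.025,0.02,-0.012,0,0,0,0.5],
    [-0.052,0.041,-0.01,0,0,0,0.5],
    [-0.0779,0.0619,0.01,0,0,0,0.5],
    [-0.0779,0.0619,0.035,0,0,0,0.5],
    [-0.0779,0.0619,0.035,0,0,0,0.5]
  ]
}}

```text
time: 9.33
tool_pos: [514.4, 16.2, 95.8]
tcp_rot: [-179.8, 0.6, 14.9]
ft_force: [-2.0, 0.4, -2.3]
finger_gap: 42.6
```

```bash
python3 -c "
from h import *
s=r.snapshot('wrist');crop(s,0,0,560,420,1.2,'pics/w7.png')
P=b2w([32,0,0])
print(proj(s,[b2w([25,-31,82]),b2w([39,-31,82]),b2w([39,31,82])])*1.2)
go([P[0],P[1],58])"
```

```text
[[359.86181661 232.61852602]
 [327.00732609 232.74514986]
 [329.42208989 359.44991898]]
t 9.3833 [516.   16.9  98.3] [-179.8    0.5   15. ] gap 42.5 f [-0.6 -0.3  0.1]
[np.float64(520.5422888910592), np.float64(17.089296933071946), 58] [0.0047 0.0011 0.0403] [-0.0032  0.0083 -0.0021] n 0.041
```

View pics/w7.png

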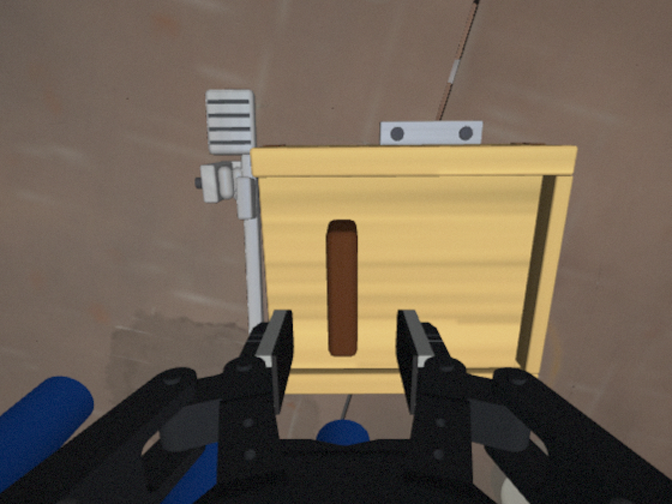

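The handle bar (327–357, 220–355) lies midway between the pads. I descend and grip.

Request:
{"fn": "jog_arm", "kwargs": {
  "targets": [
    [0.002,0.001,0.02,0,0,0,0.5],
    [0.002,0.001,0.036,0,0,0,0.5],
    [0.002,0.001,0.041,0,0,0,0.5],
    [0.002,0.001,0.041,0,0,0,0.5]
  ]
}}

```text
time: 9.72
tool_pos: [521.3, 17.3, 60.5]
tcp_rot: [-179.9, 0.2, 15.1]
ft_force: [-0.4, 0.2, 0.5]
finger_gap: 42.5
```

Request:
{"fn": "jog_arm", "kwargs": {
  "targets": [
    [0,0,0,0,0,0,0.95],
    [0,0,0,0,0,0,0.95],
    [0,0,0,0,0,0,0.95],
    [0,0,0,0,0,0,0.95],
    [0,0,0,0,0,0,0.95]
  ],
  "newtons": 80
}}

```text
time: 10.13
tool_pos: [522.6, 18.9, 63.5]
tcp_rot: [-179.8, -0.1, 15.1]
ft_force: [-5.6, 12.1, 5.8]
finger_gap: 12.2
```

Request:
{"fn": "jog_arm", "kwargs": {
  "targets": [
    [0,-0.004,0,0,0,0,0.95],
    [0,-0.01,0,0,0,0,0.95],
    [0,-0.018,0,0,0,0,0.95],
    [0,-0.026,0,0,0,0,0.95],
    [0,-0.03,0,0,0,0,0.95]
  ]
}}

```text
time: 10.55
tool_pos: [515.8, 45.8, 63.4]
tcp_rot: [179.9, -0.2, 15.1]
ft_force: [0.7, -4.3, 6.1]
finger_gap: 12.4
```

```bash
python3 -c "
from h import *
s=r.snapshot('wrist');crop(s,0,0,560,420,1.2,'pics/w8.png')
go([520,18,60]); print(w2b(r.sense()['tool_pos']))"
```

```text
t 10.6 [515.7  46.3  63.4] [179.9  -0.2  15.1] gap 11.8 f [-0.  -1.6  5.9]
[520, 18, 60] [-0.0032  0.0284  0.0035] [ 0.0016 -0.003  -0.0004] n 0.029
[61.44484283 -2.90471871 63.43702195]
```

View pics/w8.png

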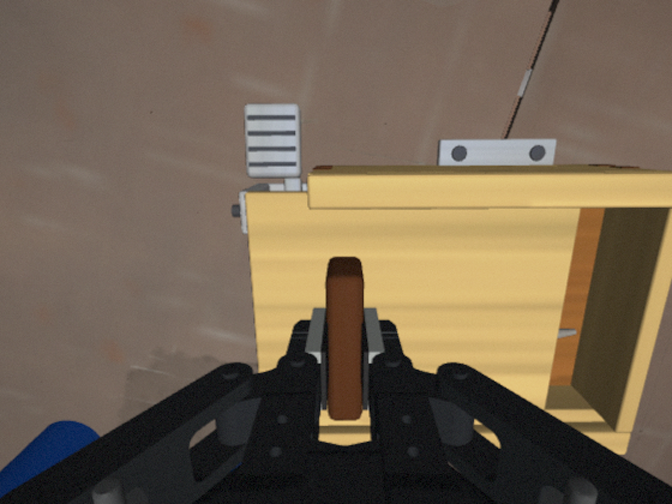

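The lid slides freely and passes over the lowered catch. I keep going.

Request:
{"fn": "jog_arm", "kwargs": {
  "targets": [
    [0,-0.009,-0.001,0,0,0,0.95],
    [0,-0.018,-0.001,0,0,0,0.95],
    [0,-0.027,-0.001,0,0,0,0.95],
    [0,-0.036,-0.001,0,0,0,0.95],
    [0,-0.045,-0.001,0,0,0,0.95]
  ]
}}

```text
time: 11.02
tool_pos: [502.9, 89.8, 63.2]
tcp_rot: [180.0, -0.1, 15.1]
ft_force: [0.9, -4.4, 5.6]
finger_gap: 12.2
```

Request:
{"fn": "jog_arm", "kwargs": {
  "targets": [
    [0,-0.009,0,0,0,0,0.95],
    [0,-0.018,0,0,0,0,0.95],
    [0,-0.027,0,0,0,0,0.95],
    [0,-0.036,0,0,0,0,0.95],
    [0,-0.045,0,0,0,0,0.95]
  ]
}}

```text
time: 11.43
tool_pos: [490.7, 133.3, 62.7]
tcp_rot: [180.0, 0.0, 15.1]
ft_force: [1.4, -3.6, 4.1]
finger_gap: 11.9
```

Request:
{"fn": "jog_arm", "kwargs": {
  "targets": [
    [0,-0.009,0,0,0,0,0.95],
    [0,-0.018,0,0,0,0,0.95],
    [0,-0.026,0,0,0,0,0.95],
    [0,-0.034,0,0,0,0,0.95],
    [0,-0.034,0,0,0,0,0.95]
  ]
}}

```text
time: 11.85
tool_pos: [480.9, 167.0, 62.0]
tcp_rot: [-179.9, 0.1, 15.1]
ft_force: [0.1, -0.1, -0.2]
finger_gap: 12.1
```

```bash
python3 -c "
from h import *
s=r.snapshot('wrist');crop(s,0,0,560,420,1.2,'pics/w9.png')
s=r.snapshot('scene');crop(s,180,150,320,255,5,'pics/s9.png')
go([520,18,60]); print(w2b(r.sense()['tool_pos']))"
```

```text
t 11.95 [481.4 165.8  62.1] [-1.80e+02  1.00e-01  1.51e+01] gap 12.3 f [ 0.1  0.5 -0.7]
[520, 18, 60] [-0.0012  0.1527  0.002 ] [-0.0007  0.0014  0.    ] n 0.153
[185.75178808  -1.01987081  62.06911372]
```

View pics/w9.png

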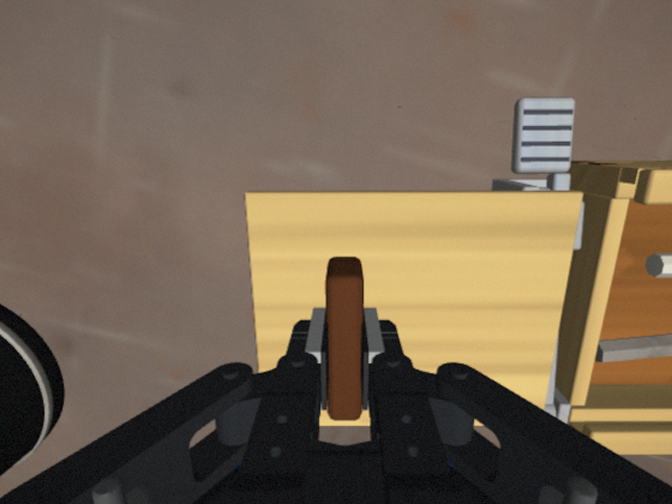

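View pics/s9.png

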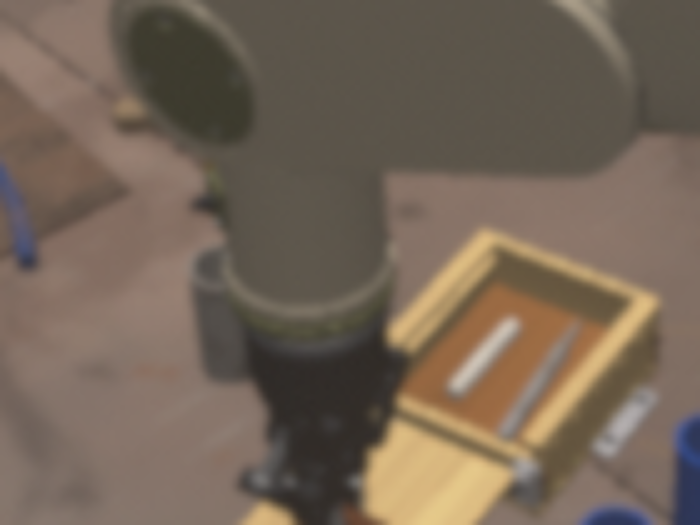

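The lid is clear of the grooves (front edge of the box visible at (575,400)). The punch (hex, pointed far end) and the chalk are seen inside. I lift the lid and carry it to the free bench area.

Request:
{"fn": "jog_arm", "kwargs": {
  "targets": [
    [0,0,-0.01,0,0,0,0.95],
    [0,0,-0.025,0,0,0,0.95],
    [0.01,-0.005,-0.04,0,0,0,0.95],
    [0.035,-0.015,-0.045,0,0,0,0.95],
    [0.06,-0.025,-0.045,0,0,0,0.95]
  ]
}}

```text
time: 12.37
tool_pos: [535.7, 205.2, 110.8]
tcp_rot: [-180.0, -0.2, 15.0]
ft_force: [0.6, 1.0, -0.8]
finger_gap: 12.5
```

Request:
{"fn": "jog_arm", "kwargs": {
  "targets": [
    [0.025,-0.01,0,0,0,0,0.95],
    [0.045,-0.018,0,0,0,0,0.95],
    [0.05,-0.02,0.01,0,0,0,0.95],
    [0.05,-0.02,0.035,0,0,0,0.95],
    [0.05,-0.02,0.06,0,0,0,0.95]
  ]
}}

```text
time: 12.78
tool_pos: [578.1, 237.4, 48.4]
tcp_rot: [-180.0, -0.2, 15.0]
ft_force: [-0.6, -0.8, -2.4]
finger_gap: 12.5
```

```bash
python3 -c "
from h import *
s=r.snapshot('wrist');crop(s,0,0,560,420,1.2,'pics/w10.png')
s=r.snapshot('scene');crop(s,150,150,350,300,4,'pics/s10.png')
go([575,237,14]); print(w2b(r.sense()['tool_pos']))"
```

```text
t 12.8833 [572.5 235.4  42.3] [180.    0.6  15. ] gap 12.3 f [-0.2 -0.4 -1.5]
[575, 237, 14] [ 0.0031 -0.0009  0.0283] [ 0.0004  0.0099 -0.0013] n 0.028
[ 229.20530301 -107.1322716    42.30049392]
```

View pics/w10.png

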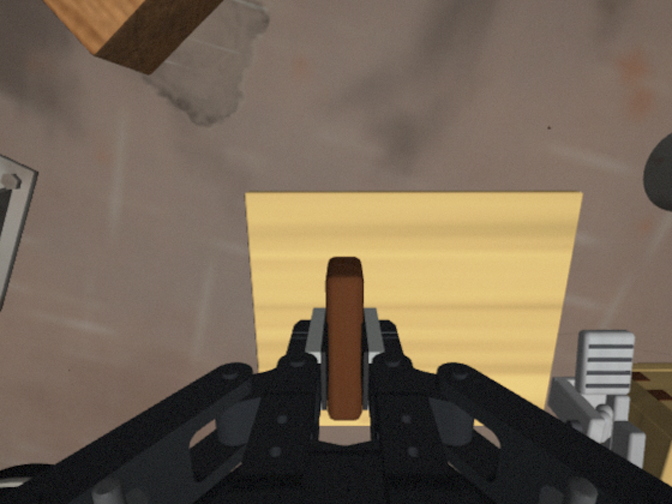

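View pics/s10.png

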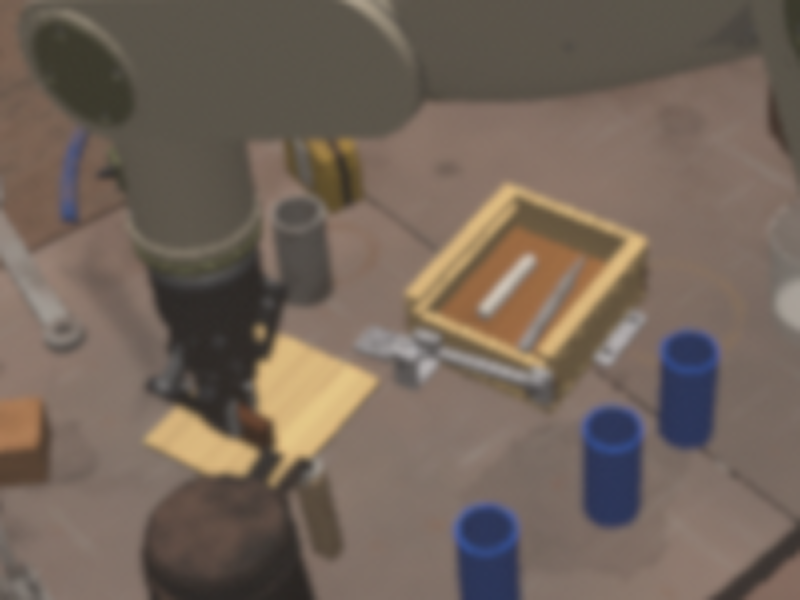

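Nothing is under the lid. I lower it softly to contact.

Request:
{"fn": "jog_arm", "kwargs": {
  "targets": [
    [0,0,0.008,0,0,0,0.95],
    [0,0,0.016,0,0,0,0.95],
    [0,0,0.021,0,0,0,0.95],
    [0,0,0.024,0,0,0,0.95],
    [0,0,0.024,0,0,0,0.95]
  ]
}}

```text
time: 13.3
tool_pos: [576.6, 237.2, 23.7]
tcp_rot: [-180.0, 0.0, 15.1]
ft_force: [-0.3, -0.2, -1.3]
finger_gap: 12.4
```

Request:
{"fn": "jog_arm", "kwargs": {
  "targets": [
    [0,0,0.002,0,0,0,0.95],
    [0,0,0.003,0,0,0,0.95],
    [0,0,0.003,0,0,0,0.95]
  ]
}}

```text
time: 13.55
tool_pos: [576.9, 237.4, 21.0]
tcp_rot: [-180.0, -0.0, 15.1]
ft_force: [-0.9, -0.4, -0.5]
finger_gap: 11.8
```

Request:
{"fn": "jog_arm", "kwargs": {
  "targets": [
    [0,0,0.002,0,0,0,0.95],
    [0,0,0.004,0,0,0,0.95],
    [0,0,0.004,0,0,0,0.95]
  ]
}}

```text
time: 13.8
tool_pos: [576.5, 237.2, 16.3]
tcp_rot: [180.0, 0.0, 15.1]
ft_force: [0.7, 0.3, -1.2]
finger_gap: 12.2
```

Request:
{"fn": "jog_arm", "kwargs": {
  "targets": [
    [0,0,0.001,0,0,0,0.95],
    [0,0,0.002,0,0,0,0.95],
    [0,0,0.002,0,0,0,0.95]
  ]
}}

```text
time: 14.05
tool_pos: [576.8, 237.3, 15.5]
tcp_rot: [180.0, 0.0, 15.1]
ft_force: [-3.5, -0.8, 5.8]
finger_gap: 12.0
```

Contact with the bench. I open to 0.5 and rise straight up.

Request:
{"fn": "jog_arm", "kwargs": {
  "targets": [
    [0,0,0,0,0,0,0.5],
    [0,0,0,0,0,0,0.5],
    [0,0,0,0,0,0,0.5],
    [0,0,-0.01,0,0,0,0.5],
    [0,0,-0.04,0,0,0,0.5]
  ]
}}

```text
time: 14.47
tool_pos: [572.8, 236.0, 50.2]
tcp_rot: [180.0, 0.5, 15.1]
ft_force: [0.6, 0.8, -0.9]
finger_gap: 42.7
```

Request:
{"fn": "jog_arm", "kwargs": {
  "targets": [
    [0,0,-0.04,0,0,0,0.5],
    [0,0,-0.08,0,0,0,0.5],
    [0,0,-0.12,0,0,0,0.5],
    [-0.02,0.025,-0.14,0,0,0,0.5],
    [-0.04,0.05,-0.15,0,0,0,0.5]
  ]
}}

```text
time: 14.88
tool_pos: [553.3, 179.6, 211.0]
tcp_rot: [180.0, -0.5, 15.2]
ft_force: [0.8, -1.1, 0.2]
finger_gap: 42.6
```

```bash
python3 -c "
from h import *
s=r.snapshot('wrist');crop(s,0,0,560,420,1.2,'pics/w11.png')
P=b2w([0,0,0])
go([P[0],P[1],200])"
```

```text
t 14.9333 [551.7 174.3 211.1] [179.8  -0.3  15. ] gap 42.8 f [ 6.1 -1.6  1. ]
[np.float64(528.9), np.float64(-13.8), 200] [-0.0709  0.1757  0.0112] [ 0.0031 -0.006  -0.0009] n 0.19
```

View pics/w11.png

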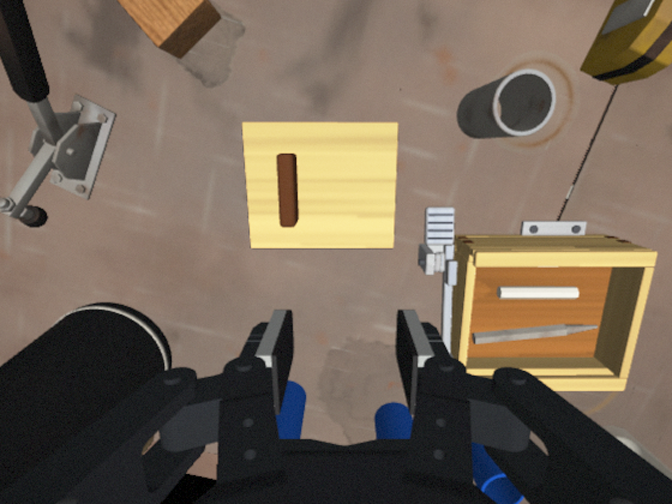

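Lid lies flat, handle up; pipe upright; catch down. Punch runs (474,339) to (597,327) in this view, chalk at (538,293).

```bash
python3 -c "
from h import *
s=r.snapshot('wrist')
crop(s,370,190,560,330,4,'pics/w12.png')
"
```

```text
(no output)
```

View pics/w12.png

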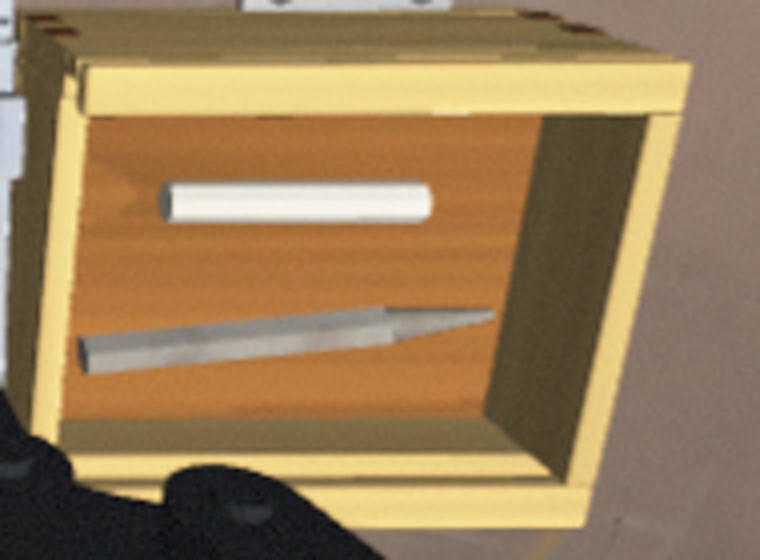

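```bash
python3 -c "
from h import *
s=r.snapshot('wrist')
f=lambda u,v:(u/4+370,v/4+190)
H=px2z(s,*f(84,356),33);T=px2z(s,*f(494,315),33)
C=px2z(s,*f(296,202),34)
print('H',w2b(H),'T',w2b(T),'chalk',w2b(C),np.linalg.norm(H-T))
d=T-H;print('yaw of axis',np.degrees(np.arctan2(d[1],d[0])))
G=H+.46*d;print('G',G,w2b(G))
c1=px2z(s,*f(165,202),34);c2=px2z(s,*f(432,202),34);print(w2b(c1),w2b(c2))
ya=np.degrees(np.arctan2(-d[1],-d[0]));print(ya)
go([G[0],G[1],150],[G[0],G[1],33-17],yaw=ya)
"
```

```text
H [58.23843152 27.90623447 33.        ] T [-55.78856542  15.72551421  33.        ] chalk [  5.13473287 -18.9629156   34.        ] 114.67574275493496
yaw of axis -68.76260838324139
G [505.85984374 -14.03990692  33.        ] [ 5.78601293 22.30310315 33.        ]
[ 40.79988677 -19.14935754  34.        ] [-31.90888517 -18.76926765  34.        ]
111.23739161675863
t 15.0333 [551.8 177.3 207.6] [180.   -0.2  14.9] gap 42.5 f [0.3 0.4 0.4]
[np.float64(505.8598437389835), np.float64(-14.039906924930662), 150] [-0.0939  0.173   0.0573] [ 0.0036 -0.0026 -1.6807] n 0.205
[np.float64(505.8598437389835), np.float64(-14.039906924930662), 16] [ 0.    -0.     0.134] [0. 0. 0.] n 0.134
```

Request:
{"fn": "jog_arm", "kwargs": {
  "targets": [
    [-0.015,0.027,0,0,0,-0.12,0.74],
    [-0.032,0.06,0,0,0,-0.24,0.74],
    [-0.05,0.093,0,0,0,-0.36,0.74],
    [-0.068,0.126,0,0,0,-0.48,0.74],
    [-0.085,0.157,0,0,0,-0.6,0.74]
  ]
}}

```text
time: 15.45
tool_pos: [509.8, 6.4, 204.4]
tcp_rot: [-180.0, 0.0, 49.3]
ft_force: [0.5, 0.0, 0.4]
finger_gap: 22.3
```

Request:
{"fn": "jog_arm", "kwargs": {
  "targets": [
    [0,0,0.005,0,0,-0.12,0.74],
    [0,0,0.01,0,0,-0.24,0.74],
    [0,0,0.015,0,0,-0.36,0.74],
    [0,0,0.02,0,0,-0.48,0.74],
    [0,0,0.02,0,0,-0.6,0.74]
  ]
}}

```text
time: 15.87
tool_pos: [509.8, 7.8, 183.2]
tcp_rot: [-179.8, -0.0, 83.6]
ft_force: [0.4, 0.3, -0.4]
finger_gap: 22.0
```

Request:
{"fn": "jog_arm", "kwargs": {
  "targets": [
    [0,0,0.005,0,0,-0.12,0.74],
    [0,0,0.01,0,0,-0.24,0.74],
    [0,0,0.015,0,0,-0.36,0.74],
    [0,0,0.02,0,0,-0.48,0.74],
    [0,0,0.02,0,0,-0.48,0.74]
  ]
}}

```text
time: 16.28
tool_pos: [509.8, 8.0, 163.2]
tcp_rot: [-179.9, -0.1, 111.1]
ft_force: [-0.3, -0.4, -0.5]
finger_gap: 21.9
```

```bash
python3 -c "
from h import *
s=r.snapshot('wrist');crop(s,0,0,560,420,1.2,'pics/w13.png')
go([505.9,-14,90],[505.9,-14,30],yaw=111.2)"
```

```text
t 16.3333 [510.    7.9 163.8] [-1.799e+02 -1.000e-01  1.107e+02] gap 21.8 f [-0.3 -0.1  1.1]
[505.9, -14, 90] [-0.0191 -0.0114  0.0738] [-0.0018 -0.0011 -0.0088] n 0.077
[505.9, -14, 30] [ 0.   -0.    0.06] [0. 0. 0.] n 0.06
```

View pics/w13.png

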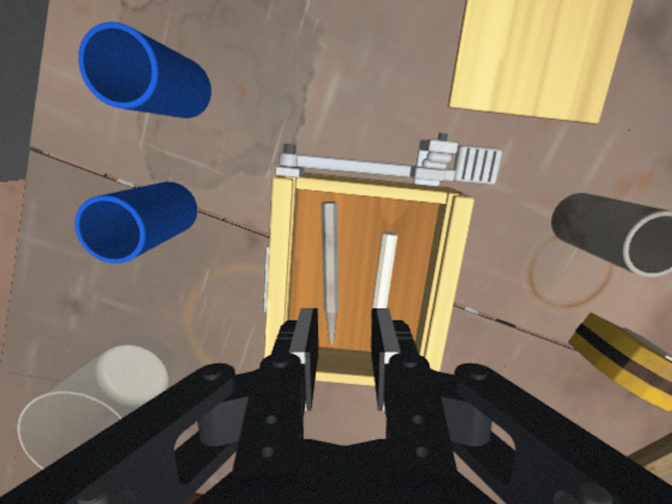

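```bash
python3 -c "
from h import *
s=r.snapshot('wrist')
H=px2z(s,329/1.2,204/1.2,33);T=px2z(s,331.5/1.2,343/1.2,33);d=T-H
print(w2b(H),w2b(T),np.linalg.norm(d),np.degrees(np.arctan2(-d[1],-d[0])));G=H+.46*d;print(G)
go([G[0],G[1],85],yaw=111.2)
"
```

```text
[54.89277116 27.10627383 33.        ] [-58.33936489  15.50590852  33.        ] 113.82480006380715 110.98941025863695
[507.15265926 -16.77728877  33.        ]
t 16.3833 [510.3   7.8 164.4] [-179.9   -0.   110.6] gap 22.1 f [ 0.2  1.  -0.2]
[np.float64(507.15265925747156), np.float64(-16.77728876628798), 85] [-0.0219 -0.0115  0.0794] [-0.0009 -0.0007 -0.0112] n 0.083
```

Request:
{"fn": "jog_arm", "kwargs": {
  "targets": [
    [-0.01,-0.006,0.03,0,0,-0.008,0.74],
    [-0.0205,-0.0115,0.06,0,0,-0.008,0.74],
    [-0.0205,-0.0115,0.078,0,0,-0.008,0.74],
    [-0.0205,-0.0115,0.078,0,0,-0.008,0.74],
    [-0.0205,-0.0115,0.078,0,0,-0.008,0.74]
  ]
}}

```text
time: 16.8
tool_pos: [506.3, -15.7, 86.4]
tcp_rot: [-179.9, -0.1, 111.1]
ft_force: [0.6, -0.4, 0.1]
finger_gap: 22.1
```

```bash
python3 -c "
from h import *
s=r.snapshot('wrist');crop(s,0,0,560,420,1.2,'pics/w14.png')
go([506.5,-15.4,30],yaw=111.2)"
```

```text
t 16.85 [507.6 -15.7  87.9] [180.    0.  111.1] gap 22.2 f [ 1.2 -0.5  1.1]
[506.5, -15.4, 30] [ 0.0007 -0.001   0.0579] [ 0.0007  0.0002 -0.0014] n 0.058
```

View pics/w14.png

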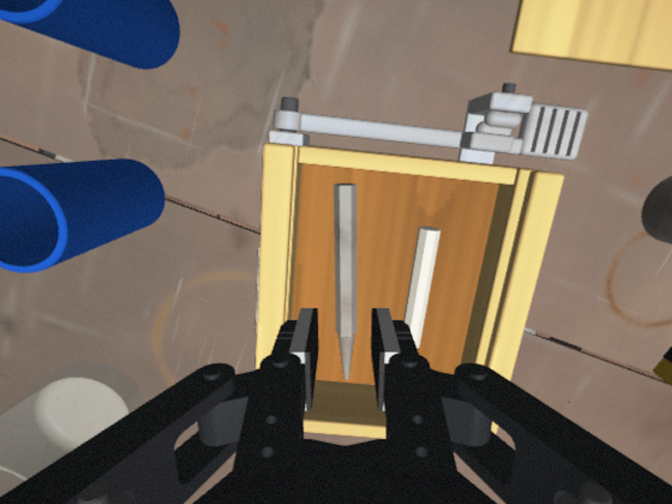

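The punch (column 345) is centred between the pads. I descend in small steps and watch the force.

Request:
{"fn": "jog_arm", "kwargs": {
  "targets": [
    [0,0,0.01,0,0,0,0.74],
    [0,0,0.02,0,0,0,0.74],
    [0,0,0.03,0,0,0,0.74],
    [0,0,0.035,0,0,0,0.74],
    [0,0,0.035,0,0,0,0.74]
  ]
}}

```text
time: 17.27
tool_pos: [505.6, -15.6, 49.9]
tcp_rot: [-179.8, -0.1, 111.2]
ft_force: [-0.1, 0.2, 0.4]
finger_gap: 22.5
```

Request:
{"fn": "jog_arm", "kwargs": {
  "targets": [
    [0,0,0.008,0,0,0,0.74],
    [0,0,0.014,0,0,0,0.74],
    [0,0,0.018,0,0,0,0.74],
    [0,0,0.02,0,0,0,0.74],
    [0,0,0.02,0,0,0,0.74]
  ]
}}

```text
time: 17.68
tool_pos: [506.6, -15.9, 31.1]
tcp_rot: [-179.9, -0.0, 111.2]
ft_force: [-0.1, -0.2, -0.9]
finger_gap: 21.9
```

Request:
{"fn": "jog_arm", "kwargs": {
  "targets": [
    [0,0,0,0,0,0,1],
    [0,0,0,0,0,0,1],
    [0,0,0,0,0,0,1],
    [0,0,0,0,0,0,1],
    [0,0,0,0,0,0,1]
  ],
  "newtons": 50
}}

```text
time: 18.1
tool_pos: [507.2, -16.0, 32.0]
tcp_rot: [180.0, 0.0, 111.2]
ft_force: [-0.7, 0.8, -0.6]
finger_gap: 8.5
```

Request:
{"fn": "jog_arm", "kwargs": {
  "targets": [
    [0,0,-0.01,0,0,0,1],
    [0,0,-0.03,0,0,0,1],
    [0,0,-0.055,0,0,0,1],
    [0,0,-0.08,0,0,0,1],
    [0,0,-0.1,0,0,0,1]
  ]
}}

```text
time: 18.52
tool_pos: [507.6, -16.0, 134.6]
tcp_rot: [179.9, 0.1, 111.2]
ft_force: [0.6, 0.5, -0.7]
finger_gap: 8.8
```

```bash
python3 -c "
from h import *
s=r.snapshot('wrist');crop(s,0,0,560,420,1.2,'pics/w15.png')
go([457,-392,160],yaw=111.2)"
```

```text
t 18.5667 [510.  -16.3 139. ] [179.6   0.2 111.2] gap 8.5 f [ 3.4 -0.5  2.9]
[457, -392, 160] [-0.3311 -0.1853 -0.0211] [0.0068 0.0037 0.0006] n 0.38
```

View pics/w15.png

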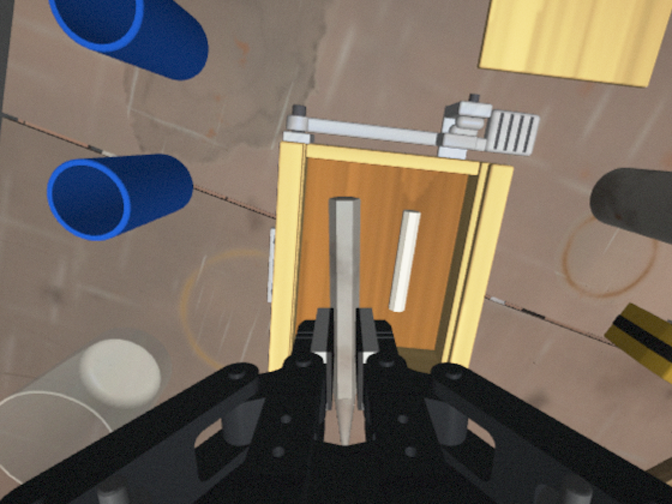

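The punch is held level and the chalk stays in the box at (405,262). I carry it toward the log.

Request:
{"fn": "jog_arm", "kwargs": {
  "targets": [
    [-0.03,-0.017,-0.01,0,0,0,1],
    [-0.062,-0.035,-0.02,0,0,0,1],
    [-0.095,-0.053,-0.025,0,0,0,1],
    [-0.128,-0.072,-0.03,0,0,0,1],
    [-0.16,-0.09,-0.03,0,0,0,1]
  ]
}}

```text
time: 18.98
tool_pos: [481.3, -199.7, 164.1]
tcp_rot: [179.9, 0.1, 111.3]
ft_force: [0.7, -0.2, -1.0]
finger_gap: 8.3
```

Request:
{"fn": "jog_arm", "kwargs": {
  "targets": [
    [-0.03,-0.017,0,0,0,0,1],
    [-0.058,-0.032,0,0,0,0,1],
    [-0.085,-0.047,0,0,0,0,1],
    [-0.1,-0.056,0,0,0,0,1],
    [-0.1,-0.056,0,0,0,0,1]
  ]
}}

```text
time: 19.4
tool_pos: [464.1, -314.8, 162.5]
tcp_rot: [-180.0, 0.1, 111.0]
ft_force: [-0.7, 0.3, 0.2]
finger_gap: 9.0
```

```bash
python3 -c "
from h import *
s=r.snapshot('wrist');crop(s,0,0,560,420,1.2,'pics/w16.png')
s=r.snapshot('top');crop(s,300,140,500,290,4,'pics/t16.png')
go([457,-392,100],yaw=111.2)
print(px2z(s,0,0,67)*0)
import pickle;pickle.dump(s,open('t16.pkl','wb'))"
```

```text
t 19.5 [ 464.9 -311.6  162.1] [180.   -0.  111.1] gap 8.5 f [-0.1 -0.1 -0.1]
[457, -392, 100] [-0.0722 -0.0364  0.0621] [ 0.0003 -0.0002 -0.0011] n 0.102
[0. 0. 0.]
```

View pics/w16.png

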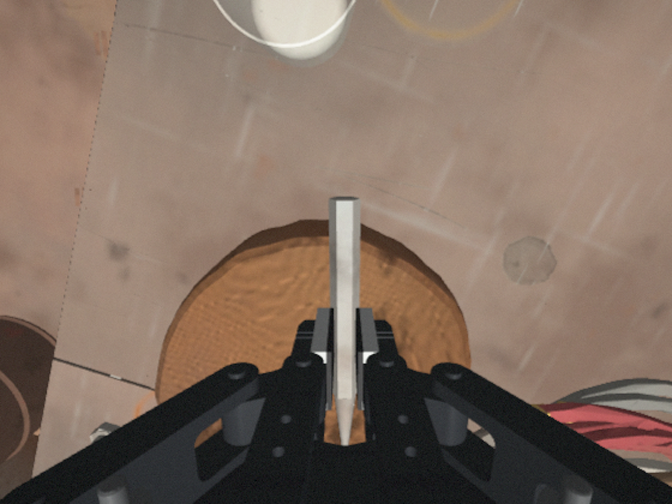

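View pics/t16.png

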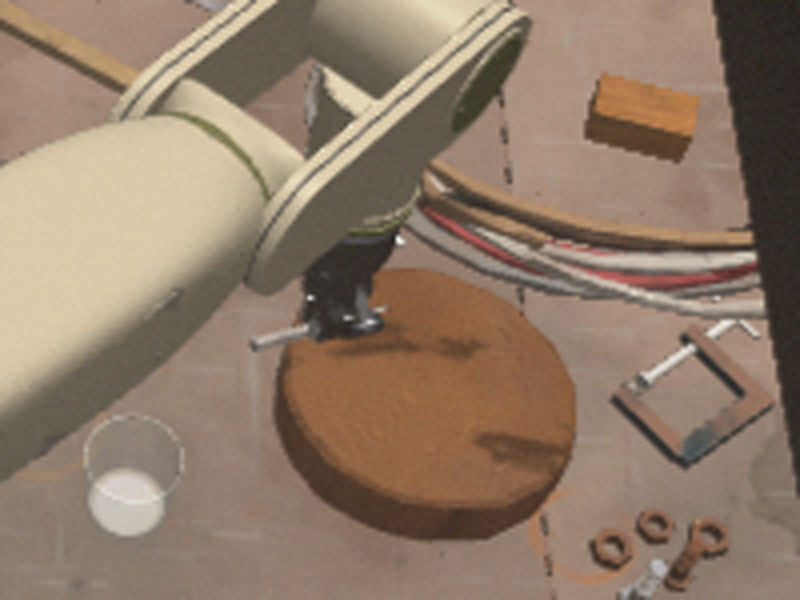

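```bash
python3 -c "
from h import *
import pickle
s=pickle.load(open('t16.pkl','rb'))
f=lambda u,v:(u/4+300,v/4+140)
for q in [(428,390),(278,385),(575,400),(410,268),(430,510)]: print(px2z(s,*f(*q),67))
s=r.snapshot('wrist')
print('near',px2z(s,335/1.2,240/1.2,67),px2z(s,163/1.2,370/1.2,67),px2z(s,468/1.2,360/1.2,67))
"
```

```text
[ 464.89817759 -417.84951457   67.        ]
[ 462.00199914 -295.57077584   67.        ]
[ 462.89525303 -536.6890379    67.        ]
[ 584.08389785 -410.1208306    67.        ]
[ 354.92917876 -412.55955144   67.        ]
near [ 454.51571245 -302.33502826   67.        ] [ 372.17484241 -438.65231811   67.        ] [ 575.50389655 -351.33761242   67.        ]
```

Log centre is about (464,-412) with its top at 67 mm. I move over and down to about 12 mm above.

Request:
{"fn": "jog_arm", "kwargs": {
  "targets": [
    [-0.03,-0.012,0.01,0,0,0,1],
    [-0.06,-0.024,0.02,0,0,0,1],
    [-0.09,-0.035,0.035,0,0,0,1],
    [-0.0935,-0.036,0.06,0,0,0,1],
    [-0.0935,-0.036,0.078,0,0,0,1]
  ]
}}

```text
time: 19.97
tool_pos: [465.7, -412.0, 82.8]
tcp_rot: [180.0, 0.0, 111.2]
ft_force: [-0.4, 1.1, -1.4]
finger_gap: 8.5
```

Request:
{"fn": "jog_arm", "kwargs": {
  "targets": [
    [0,0,0.002,0,0,0,1],
    [0,0,0.005,0,0,0,1],
    [0,0,0.008,0,0,0,1],
    [0,0,0.01,0,0,0,1],
    [0,0,0.01,0,0,0,1]
  ]
}}

```text
time: 20.38
tool_pos: [466.2, -411.3, 75.0]
tcp_rot: [180.0, 0.1, 111.3]
ft_force: [0.3, 0.4, -0.2]
finger_gap: 8.6
```

Request:
{"fn": "jog_arm", "kwargs": {
  "targets": [
    [0,0,0.001,0,0,0,1],
    [0,0,0.002,0,0,0,1],
    [0,0,0.002,0,0,0,1]
  ]
}}

```text
time: 20.63
tool_pos: [465.6, -411.5, 72.2]
tcp_rot: [180.0, 0.0, 111.2]
ft_force: [-0.3, -0.1, -0.8]
finger_gap: 8.3
```

Request:
{"fn": "jog_arm", "kwargs": {
  "targets": [
    [0,0,0.001,0,0,0,1],
    [0,0,0.002,0,0,0,1],
    [0,0,0.002,0,0,0,1]
  ]
}}

```text
time: 20.88
tool_pos: [465.5, -411.5, 70.4]
tcp_rot: [180.0, 0.0, 111.2]
ft_force: [-0.7, 1.6, 4.5]
finger_gap: 8.6
```

Contact (4.5 N). I open slightly, settle, rise and look.

Request:
{"fn": "jog_arm", "kwargs": {
  "targets": [
    [0,0,0,0,0,0,0.7],
    [0,0,0,0,0,0,0.7],
    [0,0,0,0,0,0,0.7],
    [0,0,-0.01,0,0,0,0.7],
    [0,0,-0.03,0,0,0,0.7]
  ]
}}

```text
time: 21.3
tool_pos: [463.7, -409.7, 97.2]
tcp_rot: [-179.9, -0.3, 111.2]
ft_force: [0.7, 0.3, -1.0]
finger_gap: 25.8
```

Request:
{"fn": "jog_arm", "kwargs": {
  "targets": [
    [0,0,-0.03,0,0,0,0.7],
    [0,0,-0.07,0,0,0,0.7],
    [0,0,-0.11,0,0,0,0.7],
    [0.02,0,-0.15,0,0,0,0.7],
    [0.05,0,-0.18,0,0,0,0.7]
  ]
}}

```text
time: 21.72
tool_pos: [448.5, -368.5, 281.3]
tcp_rot: [179.9, 0.2, 111.1]
ft_force: [1.7, 0.5, 0.5]
finger_gap: 25.6
```

Request:
{"fn": "jog_arm", "kwargs": {
  "targets": [
    [0.03,0,-0.02,0,0,0,0.7],
    [0.06,0,-0.03,0,0,0,0.7],
    [0.06,0,-0.03,0,0,0,0.7],
    [0.06,0,-0.03,0,0,0,0.7],
    [0.06,0,-0.03,0,0,0,0.7]
  ]
}}

```text
time: 22.13
tool_pos: [426.5, -311.3, 307.5]
tcp_rot: [180.0, 0.0, 111.3]
ft_force: [0.4, 0.2, 0.4]
finger_gap: 25.5
```

```bash
python3 -c "
from h import *
print(r.sense()['time'],r.sense()['tool_pos'])
s=r.snapshot('scene');crop(s,150,100,410,295,3,'pics/s17.png')
s=r.snapshot('top');crop(s,300,140,500,290,4,'pics/t17.png')
s=r.snapshot('wrist');crop(s,0,0,560,420,1.2,'pics/w17.png')"
```

```text
22.1333 [ 426.53864044 -311.3415595   307.46205201]
```

View pics/s17.png

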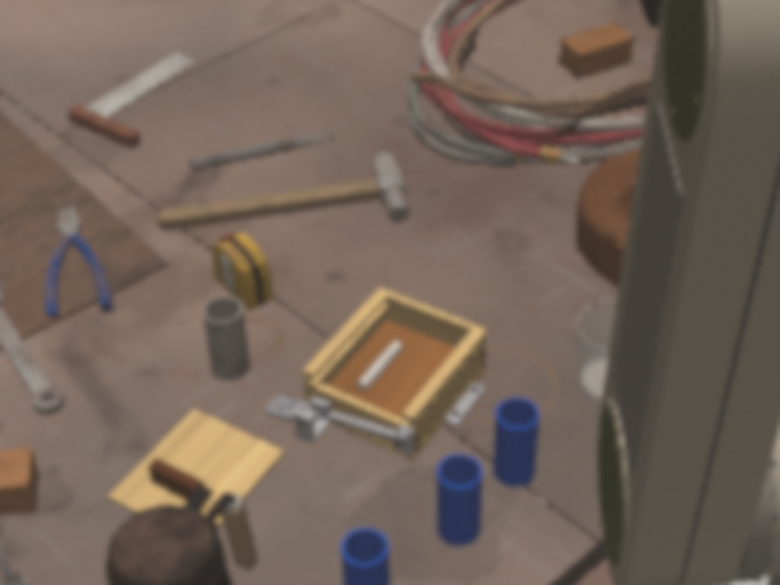

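View pics/t17.png

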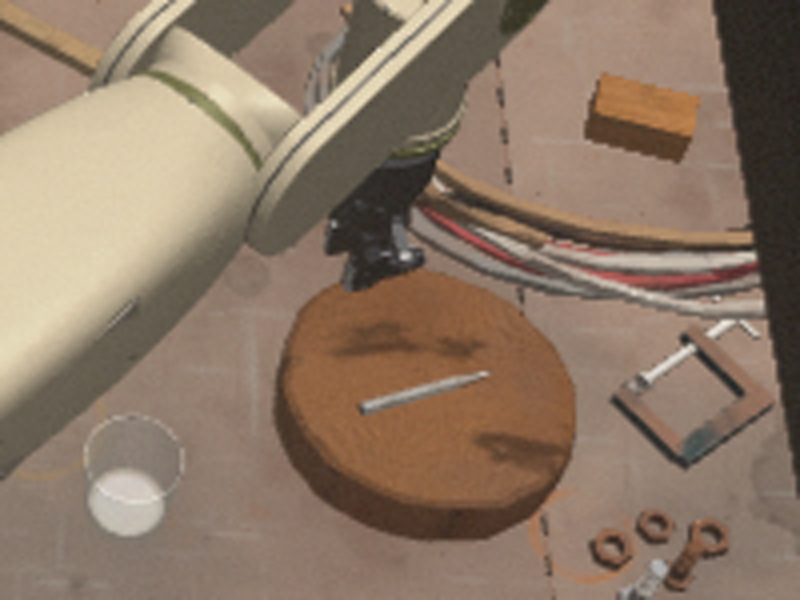

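View pics/w17.png

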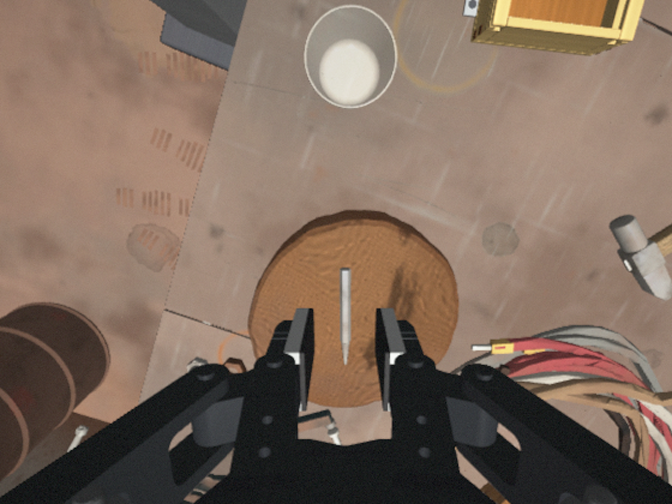

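The punch lies flat mid-log (top crop 365,408 to 487,375). The chalk is in the box, the catch down, the lid flat and the pipe upright, and the gripper touches nothing. I hand in.

```bash
python3 -c "
from h import *
print(r.hand_in())"
```

```text
the job is handed in; nothing more can be done
None
```

The centre punch is out of the box and lying flat on the log slice, and I handed the job in at about 22 s of the 64 s allowed. The hand-in reports no verdict.

- **What I did:** I stood the grey pipe upright at about (684, 90) mm. I then pressed the catch until it held and slid the lid out about 150 mm. The lid went flat on the bench, handle up, in front of and to one side of the box. Last, I laid the punch near the centre of the log.
- **Last checks:** the final pictures show:
  - the punch flat and near the middle of the log;
  - the chalk still in the box;
  - the catch down;
  - the lid flat and the pipe upright;
  - the arm clear, with no force on the gripper.
- **Bystanders:** the jug, tumbler, tape measure and wood block look unmoved, and the arm never came near them. I judged this by eye and did not measure their positions again.
- **Disagreement:** my two estimates of the log's centre differed by about 15–20 mm. The punch was put down within about 20 mm of both, well inside the 85 mm limit.

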